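Open the PCR enclosure to its working mark and slide the blood rack in

ROBOT

A 6-joint arm with a two-finger parallel gripper is mounted at the origin on the work surface. World frame = base frame: x ahead of the robot, y to its left, z up, the work surface at z = 0. Lengths are in m, angles in degrees, forces in N, time in s.
With the tool pointing down it reaches from about 0.375 to 0.9 m from the base axis. Payload 3.1 kg.
Tool frame: the origin (TCP) lies at the very end of the fingers, on their centre line; the grasp point (between the pads) lies bot.grip_point_offset behind it (bot.grip_point_offset is the distance from the TCP to the grasp point, in m); z points along the fingers, y is the line along which they close (so a half turn about z gives the same grasp; the last joint's range is limited). The gripper opens to 87 mm and grips with 3 to 60 N. Pads are 19 mm wide; open, the fingers measure 117 mm over their backs; the gripper's body (75 mm by 190 mm) begins 51 mm behind the grasp point.
Start: joints at [57.783, 30.224, 82.088, -0, 67.689, -10.227], TCP at [0.234, 0.58, 0.223] pointing down, gripper open.
Joint ranges: [-176.69, 176.69], [-43.24, 126.21], [12.49, 139.97], [-82, 262], [0, 151.66], [-163.58, 163.58]. Speed limits (degrees/s): [159.86, 159.86, 180, 180, 180, 180].

INTERFACE

Orientations are given as a 3x3 rotation matrix whose columns are the frame's x, y, z axes.
In Python, from rig import bot, viewer, ticket gives the robot as it stands.
- The arm moves only by the tool servo_tool, never from a script. Its argument "targets" is a list of rows, each an object with "offset": the shift along the tool's x, y, z in m, a list of three; "dr": the turn, a rotation vector about the tool's x, y, z in degrees, a list of three. In form: [{"offset": [x, y, z], "dr": [ax, ay, az]}, ...]. A call has 1 to 20 rows; each row is the pose to reach, as a shift and turn from the pose commanded when the call began, along the tool's axes at that moment; what a row does not reach only later rows make up. A row lasts 1/12 s, in which the tool goes at most 41.7 mm and 7.16 degrees, less where a joint would pass 70% of its speed; a pose out of reach is approached as far as the arm can. A call with a gripper value outside its range is refused whole. "gripper" is the gripper command: -1 is fully open, 1 is shut, values between are in proportion, set as the call begins (left out, the last holds). The fingers move at their own pace and stop on an object; the grip force is fixed at half the most. Time passes only in rows, so rows that repeat a pose let the fingers close. It gives the time, the measured TCP pose, the force, the opening and the grip force at its end, in the units of the state.
- bot.read_state(): the state, without advancing time (a new reading comes with each control period).
- viewer.capture(name): name is "scene" or "side" or "wrist"; returns a dict with "color" (400x640x3 uint8, red, green, blue), "camera_matrix" (3x3 intrinsics, pixels), "R" (3x3) and "t" (3): a world point X has camera coordinates R X + t. Camera axes: x right, y down, z forward; pixel columns grow to the right and rows downward; lengths in m; the calibration is good to about 2 mm. The wrist camera is an equidistant fisheye: a pixel r from the principal point sees the ray r / f radians off the axis. A picture is of the moment at which its call begins. There is no depth.
- ticket.hand_in(): hands the job in; it is judged then, once.
The state is a dict: "time_s": time; "joint_positions": joint angles; "qvel": joint speeds; "tau": joint torques, N m; "position": TCP position; "tcp_rot": TCP orientation; "force": force on the tool from outside, world axes, zero at the start; "moment": the same for the moment, N m; "opening": opening from 0.0 (shut) to 1.0 (fully open); "grasp_force": force on a finger pad.
Only numpy, scipy, OpenCV 4.12 (cv2) and the standard library are available. Lean on these libraries where they do the work, as an engineer would, in place of code of your own. Each camera call takes 0.05 s, during which the arm holds its last target. There are 200 camera calls.

TASK

Push the clear sash of the PCR enclosure up from beneath its lip until the lip's lower edge is level with the green tape marks on the jambs; it is balanced and stays where you leave it. Then slide the steel rack of blood tubes along the bench, in under the sash, pushing on its front panel with the fingertips, until the whole rack is far enough inside that the sash could close behind it. Grip and lift nothing, do not press on the clear pane or the tubes, and leave the other things where they stand.

Things in the scene. Friction and masses are not known exactly. Their poses are not given: they have to be found in the camera images.
- enclosure: PCR enclosure fixed on the bench: aluminium frame, clear panes, open floor without a sill. Origin on the bench, middle of the sash plane; x points level into it, away from the robot. 690 mm wide, 320 deep, roof at 446, jambs 750 tall with front faces at x -14; the opening between them is 576 mm wide (y -288 to 288). It stands fixed.
- lip_edge (a point): Middle of the lower front edge of the sash's lip, a level flange (blue underneath) 530 mm wide, 11 thick, standing out 44 mm from the sash plane towards the robot along the sash's lower edge. The point lies at enclosure x -44 mm, y 0, on the flat underside. Fingers leaning forwards about 45 degrees fit under it.
- sash (a joint): Height of the sash in m: 0 fully down (underside of the lip 30 mm above the bench), growing upwards to 0.28 at the top stop; the lip's underside is 0.03 + this value above the bench. Starts between 0.05 and 0.085. Counterweighted: about 3 to 6 N moves it either way, and it stays where it is left.
- height_mark: The marked height: 12 mm tall strips of green tape with arrow heads at the same height on the left and right jamb. Origin half-way between the two, at the middle of the tape's height, on the plane of the jambs' front faces. Its height differs from case to case (235 to 280 mm above the bench).
- rack_center (a point): Centre (43 mm up) of the loose steel rack: 80 mm deep (its x), 200 wide (its y), 86 high, tube caps up to 122 mm; about 0.5 kg. Its x points from front to back panel. It stands on the bench before the sash, its x within 0.2 rad of the enclosure's. The nine capped blood tubes sit fixed in it.
- rack_front_left (a point): Left (rack +y) end of the rack's front panel, the panel facing the robot, at half the panel's height (27 mm above the bench). The front panel is a solid steel sheet, 200 mm wide, from the bench up to 55 mm.
- rack_front_right (a point): Right (rack -y) end of the rack's front panel, 27 mm above the bench.
- bottle_green: Bystander: green bottle with white cap, 52 mm wide, 125 mm tall, standing on the bench beside the work. Origin under its centre.
- bottle_amber: Bystander: amber bottle with black cap, 60 mm wide, 135 mm tall, standing on the bench beside the work. Origin under its centre.
- specimen_jar: Bystander: specimen jar with orange cap, 64 mm wide, 75 mm tall, on the bench. Origin under its centre.
- tube_tray: Bystander: blue tray 130 x 170 x 22 mm with two red-capped tubes lying in it. Origin under its centre.
- pipette: Bystander: white and blue hand pipette, 265 mm long, lying on the bench. Origin under its middle.
- glove_carton: Bystander: blue glove carton 120 x 240 x 75 mm. Origin under its centre.

How it is judged (in metres and radians):
On the way, in this order (a step that is already met when the one before it is completed fails the run):
1. the sash stands still with its lip's lower edge level with the green marks, within 12 mm (z of lip_edge in the frame of height_mark between -0.012 and 0.012 m and velocity of joint sash between -0.02 and 0.02 m/s), for 0.3 s.
2. the whole rack is behind the sash plane (x of each of rack_front_left, rack_front_right in the frame of enclosure above 0.004 m), for 0.2 s.
At the end, for the whole second after the job is handed in: The lower edge of the lip is level with the middle of the green tape within 12 mm, and the sash is at rest; the rack stands upright and still on the bench inside the enclosure, both ends of its front panel at least 4 mm behind the sash plane (all of step 1 and all of step 2 and x of rack_center in the frame of enclosure below 0.3 m and y of rack_center in the frame of enclosure between -0.29 and 0.29 m and angle between rack_center's own z axis and vertical below 0.1 rad and linear speed of rack below 0.02 m/s); the robot touches nothing.
It fails at once if the sash's lip is pinched (pressed on its upper side and underside at once) (contact force between the fingers and sash_c1 above 2 N and contact force between the fingers and sash_c2 above 2 N).
It fails at once if the clear pane is pressed with the fingers (over 5 N) (contact force between the fingers and sash_c0 above 5 N).
It fails at once if the tubes are pressed or gripped with the fingers (over 3 N) (contact force between the fingers and rack_c7 above 3 N or contact force between the fingers and rack_c8 above 3 N or contact force between the fingers and rack_c9 above 3 N or contact force between the fingers and rack_c10 above 3 N or contact force between the fingers and rack_c11 above 3 N or contact force between the fingers and rack_c12 above 3 N or contact force between the fingers and rack_c13 above 3 N or contact force between the fingers and rack_c14 above 3 N or contact force between the fingers and rack_c15 above 3 N).
It fails at once if the rack is lifted (over 15 mm), tipped, or gripped by its front and back panels at once (height (world z) of rack_center above 0.058 m or angle between rack_center's own z axis and vertical above 0.3 rad or (contact force between the fingers and rack_c1 above 2 N and contact force between the fingers and rack_c2 above 2 N)).
It fails at once if a bystander is moved by more than 30 mm (distance of any of bottle_green, bottle_amber, specimen_jar, tube_tray, pipette, glove_carton from where it was at the start of the episode above 0.03 m).
It also fails if it takes over 64 s, if anything falls off the work surface, if the arm or the gripper's body presses on something with over 40 N, if the wrist force passes 120 N, or if a joint passes its speed limit or range.

## Working session

There is one attempt and no reset: what is moved stays moved. The work goes in short steps, Python scripts to look and compute and a tool call to move; the robot and the scene stay as the last step left them, time stands still between calls to the robot, and variables do not carry over. Pictures are saved under pics/ and viewed, at most 10 in all, crops included, and the job is handed in when it is done.

Besides the shell and the picture viewer there is one more tool, called after "Emit:" in YAML: its name, and indented under it one key for each argument. servo_tool: Moves the arm, as the interface text tells. Its arguments: {"type":"object","properties":{"targets":{"type":"array"},"gripper":{"type":"number"}},"required":["targets"]}

```bash
mkdir -p pics; ls
python3 - <<'E'
from rig import bot, viewer, ticket
import cv2,numpy as np,pickle
d={}
for n in("scene","side"):
    c=viewer.capture(n); d[n]=c; cv2.imwrite(f"pics/{n}0.png",c["color"][:,:,::-1])
    print(n,c["camera_matrix"].round(1).tolist(),(-c["R"].T@c["t"]).round(3),c["R"].round(2).tolist())
pickle.dump(d,open("c0.pkl","wb"))
s=bot.read_state(); print(s["time_s"],s["tcp_rot"],s["position"],bot.grip_point_offset)
E
```

```text
pics
scene [[519.6, 0.0, 320.5], [0.0, 519.6, 206.2], [0.0, 0.0, 1.0]] [ 0.636 -0.851  1.895] [[0.98, 0.19, 0.01], [0.17, -0.86, -0.49], [-0.08, 0.48, -0.87]]
side [[463.0, 0.0, 319.8], [0.0, 463.0, 199.7], [0.0, 0.0, 1.0]] [-0.331 -0.889  1.006] [[0.8, -0.61, 0.01], [-0.33, -0.44, -0.83], [0.51, 0.66, -0.55]]
0.1 [[-9.27239439e-01  3.74467626e-01 -1.00982455e-03]
 [ 3.74468842e-01  9.27238087e-01 -1.61739148e-03]
 [ 3.30687034e-04 -1.87785700e-03 -9.99998182e-01]] [0.23366333 0.57899447 0.22168725] 0.0187
```

View pics/scene0.png

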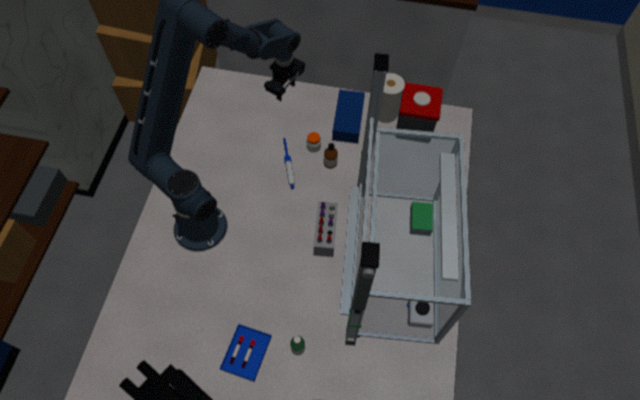

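View pics/side0.png

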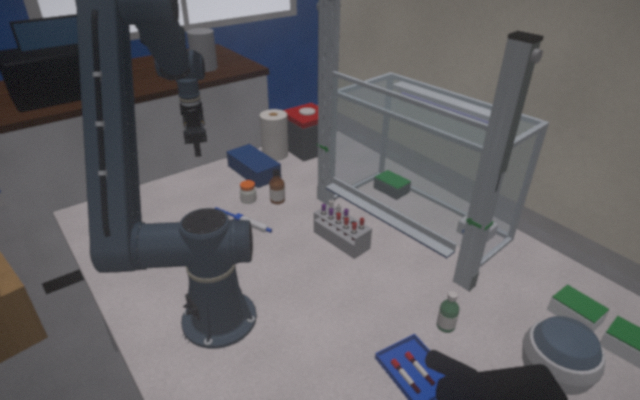

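The scene view shows the rack at about (326,228), the lip running from (357,190) to (346,312), and the jambs at about (380,65) and (362,290). The side view shows green tape at about (323,148) and (480,223), and the rack at (342,230). Next I'll zoom in on both.

Run:
```python
import cv2,pickle
d=pickle.load(open("c0.pkl","rb"))
def crop(n,x0,x1,y0,y1,s):
    im=cv2.resize(d[n]["color"][y0:y1,x0:x1,::-1],None,fx=s,fy=s,interpolation=cv2.INTER_CUBIC)
    return cv2.convertScaleAbs(im,alpha=1.3)
cv2.imwrite("pics/s1.png",crop("side",300,540,120,300,3.3))
cv2.imwrite("pics/c1.png",crop("scene",270,480,170,350,3.3))
```

```text
(no output)
```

View pics/s1.png

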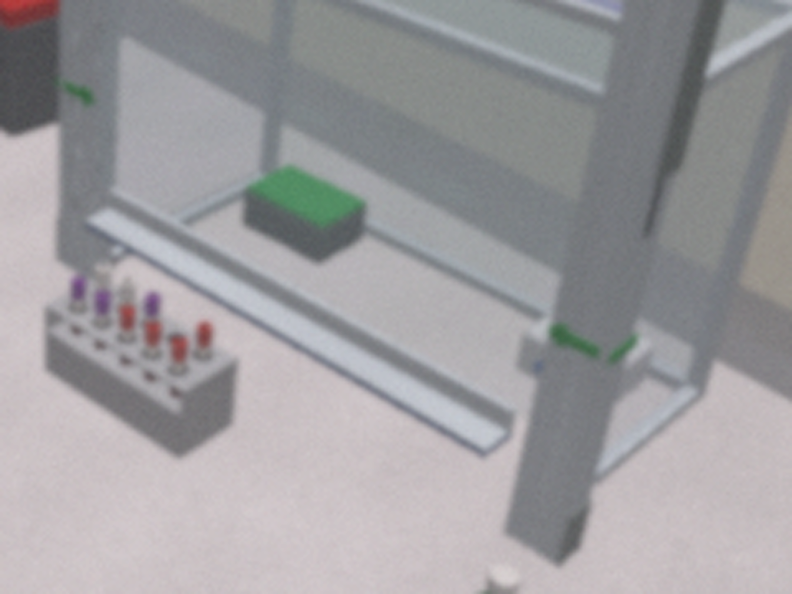

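View pics/c1.png

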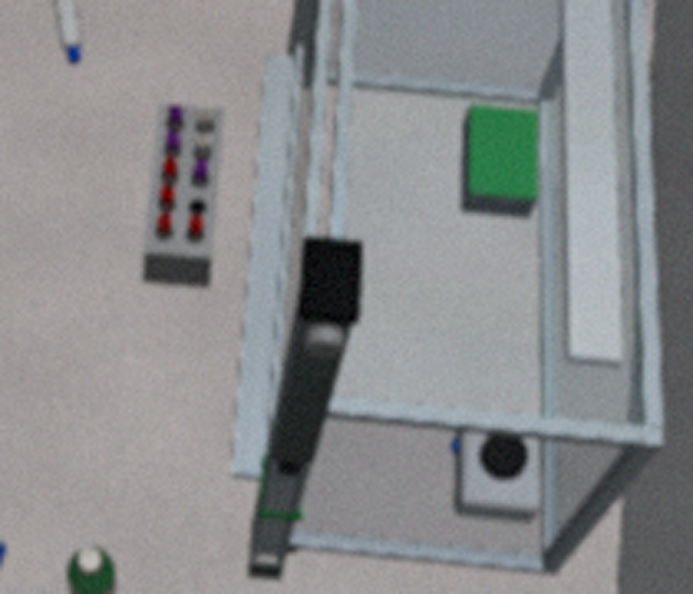

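The side crop (3.3x from (300,120)) shows:
- right jamb foot corners at (508,533) and (560,562)
- left jamb outer foot at (57,258)
- lip lower front edge from (88,228) to (486,455)
- tape at about (80,93) and (576,342)
- rack front foot from (45,370) to (180,455)

In the scene crop, the jamb foot is at (248,575) and the rack end at (145,280).

```bash
cat > h.py <<'E'
import numpy as np,pickle
d=pickle.load(open("c0.pkl","rb"))
def ray(n,u,v):
    c=d[n];K=c["camera_matrix"];r=c["R"].T@np.linalg.solve(K,[u,v,1.]);return -c["R"].T@c["t"],r
def plane(n,p,nrm,off):
    o,r=ray(n,*p);nrm=np.array(nrm,float);return o+r*(off-nrm@o)/(nrm@r)
S=lambda u,v:(300+(u-1.15)/3.3,120+(v-1.15)/3.3)
C=lambda u,v:(270+(u-1.15)/3.3,170+(v-1.15)/3.3)
E
python3 - <<'E'
from h import *
Z=[0,0,1]
a=plane("side",S(508,533),Z,0);b=plane("side",S(560,562),Z,0);l=plane("side",S(57,258),Z,0)
c=plane("scene",C(248,575),Z,0)
print("jamb",a,b,l,"scene",c)
y=(l-b)[:2];w=np.linalg.norm(y);y/=w;x=np.array([y[1],-y[0]])
print("w",w,"yaw",np.degrees(np.arctan2(x[1],x[0])))
o=(b+l)[:2]/2+0.014*x;print("origin",o)
X=np.r_[x,0];off=X[:2]@o
E_=lambda p:np.round([x@(p[:2]-o),y@(p[:2]-o),p[2]],4)
print("tape",E_(plane("side",S(80,93),X,off-.014)),E_(plane("side",S(576,342),X,off-.014)))
print("lip",E_(plane("side",S(88,228),X,off-.044)),E_(plane("side",S(486,455),X,off-.044)))
print("rack front foot",[(p.round(4),E_(p)) for p in (plane("side",S(*q),Z,0) for q in((45,370),(180,455),(235,425)))])
print("rack scene top",[(p.round(4),E_(p)) for p in (plane("scene",C(*q),Z,.086) for q in((145,255),(211,258),(162,103),(222,108)))])
print("rack scene foot",[E_(plane("scene",C(*q),Z,0)) for q in((146,280),(208,283))])
E
```

```text
jamb [ 0.65638494 -0.2979113   0.        ] [ 0.66441556 -0.35190841  0.        ] [0.59837735 0.33599727 0.        ] scene [ 0.65775448 -0.35363609  0.        ]
w 0.691068205330846 yaw 5.483530138519163
origin [ 0.64533239 -0.00661773]
tape [-0.014   0.3101  0.2349] [-0.014 -0.311  0.234]
lip [-0.044   0.2619  0.0942] [-0.044  -0.2666  0.0966]
rack front foot [(array([0.455 , 0.1669, 0.    ]), array([-0.1729,  0.1909,  0.    ])), (array([ 0.4804, -0.0267,  0.    ]), array([-0.1661, -0.0043,  0.    ])), (array([ 0.5571, -0.0247,  0.    ]), array([-0.0896, -0.0096,  0.    ]))]
rack scene top [(array([ 0.4775, -0.0351,  0.086 ]), array([-0.1698, -0.0123,  0.086 ])), (array([ 0.5531, -0.0238,  0.086 ]), array([-0.0934, -0.0082,  0.086 ])), (array([0.4578, 0.1677, 0.086 ]), array([-0.17  ,  0.1914,  0.086 ])), (array([0.5305, 0.1753, 0.086 ]), array([-0.0969,  0.192 ,  0.086 ]))]
rack scene foot [array([-0.169 , -0.0057,  0.    ]), array([-0.0944, -0.0019,  0.    ])]
```

```bash
cat >> h.py <<'E'
from scipy.spatial.transform import Rotation as Ro
O=np.array([.6453,-.0066,0]);RE=Ro.from_euler("z",5.48,degrees=True).as_matrix()
def enc(p):return RE.T@(np.asarray(p)-O)
def go(p,lean=45,yaw=0):
    """offset, dr for TCP at enclosure point p, lean deg forward of straight down"""
    from rig import bot
    s=bot.read_state();R=np.array(s["tcp_rot"]);P=np.array(s["position"])
    a=np.radians(lean);z=np.array([np.sin(a),0,-np.cos(a)]);y=np.array([0,1,0])
    T=RE@Ro.from_euler("z",yaw,degrees=True).as_matrix()@np.c_[np.cross(y,z),y,z]
    print("t",round(s["time_s"],2),"enc now",enc(P).round(4),"F",np.round(s["force"],1))
    print("offset",(R.T@(O+RE@np.array(p)-P)).round(4),"dr",Ro.from_matrix(R.T@T).as_rotvec(degrees=True).round(1))
E
python3 - <<'E'
from h import *
for n,q in(("bottle",(297,352)),("tray",(245,352)),("boxnear",(270+465/3.3,170+212/3.3))):print(n,enc(plane("scene",q,[0,0,1],0)).round(3))
go((-.17,-.12,.24))
E
```

```text
bottle [-0.19  -0.393  0.   ]
tray [-0.377 -0.412  0.   ]
boxnear [0.214 0.124 0.   ]
t 0.1 enc now [-0.3538  0.6222  0.2217] F [-0.1 -0.3 -0.5]
offset [-0.5055 -0.5738 -0.0174] dr [-10.9 -44.2 -26. ]
```

Emit:
servo_tool:
  targets:
    - {"offset": [-0.03,-0.034,-0.02],"dr": [0,0,0]}
    - {"offset": [-0.506,-0.574,-0.017],"dr": [-10.9,-44.2,-26]}
    - {"offset": [-0.506,-0.574,-0.017],"dr": [-10.9,-44.2,-26]}
    - {"offset": [-0.506,-0.574,-0.017],"dr": [-10.9,-44.2,-26]}
    - {"offset": [-0.506,-0.574,-0.017],"dr": [-10.9,-44.2,-26]}
    - {"offset": [-0.506,-0.574,-0.017],"dr": [-10.9,-44.2,-26]}
    - {"offset": [-0.506,-0.574,-0.017],"dr": [-10.9,-44.2,-26]}
    - {"offset": [-0.506,-0.574,-0.017],"dr": [-10.9,-44.2,-26]}
    - {"offset": [-0.506,-0.574,-0.017],"dr": [-10.9,-44.2,-26]}
    - {"offset": [-0.506,-0.574,-0.017],"dr": [-10.9,-44.2,-26]}
    - {"offset": [-0.506,-0.574,-0.017],"dr": [-10.9,-44.2,-26]}
    - {"offset": [-0.506,-0.574,-0.017],"dr": [-10.9,-44.2,-26]}
    - {"offset": [-0.506,-0.574,-0.017],"dr": [-10.9,-44.2,-26]}
    - {"offset": [-0.506,-0.574,-0.017],"dr": [-10.9,-44.2,-26]}
    - {"offset": [-0.506,-0.574,-0.017],"dr": [-10.9,-44.2,-26]}
    - {"offset": [-0.506,-0.574,-0.017],"dr": [-10.9,-44.2,-26]}
    - {"offset": [-0.506,-0.574,-0.017],"dr": [-10.9,-44.2,-26]}
    - {"offset": [-0.506,-0.574,-0.017],"dr": [-10.9,-44.2,-26]}
    - {"offset": [-0.506,-0.574,-0.017],"dr": [-10.9,-44.2,-26]}
    - {"offset": [-0.506,-0.574,-0.017],"dr": [-10.9,-44.2,-26]}

```text
time_s: 1.77
position: [0.4587, 0.1111, 0.2824]
tcp_rot: [[-0.712, -0.049, 0.7], [-0.069, 0.998, -0.0], [-0.699, -0.048, -0.714]]
force: [-0.1, -0.8, 0.1]
opening: 0.996
grasp_force: 0.0
```

Run:
```python
from h import *
go((-.12,-.13,.06));go((-.022,-.13,.055))
```

```text
t 1.77 enc now [-0.1745  0.135   0.2824] F [-0.1 -0.8  0.1]
offset [ 0.1166 -0.2511  0.2146] dr [-3.8 -0.7  0.1]
t 1.77 enc now [-0.1745  0.135   0.2824] F [-0.1 -0.8  0.1]
offset [ 0.05   -0.2463  0.2865] dr [-3.8 -0.7  0.1]
```

Emit:
servo_tool:
  targets:
    - {"offset": [0.03,-0.26,0.03],"dr": [-3.8,-0.7,0]}
    - {"offset": [0.03,-0.26,0.03],"dr": [-3.8,-0.7,0]}
    - {"offset": [0.03,-0.26,0.03],"dr": [-3.8,-0.7,0]}
    - {"offset": [0.03,-0.26,0.03],"dr": [-3.8,-0.7,0]}
    - {"offset": [0.03,-0.26,0.03],"dr": [-3.8,-0.7,0]}
    - {"offset": [0.03,-0.26,0.03],"dr": [-3.8,-0.7,0]}
    - {"offset": [0.03,-0.26,0.03],"dr": [-3.8,-0.7,0]}
    - {"offset": [0.03,-0.26,0.03],"dr": [-3.8,-0.7,0]}
    - {"offset": [0.03,-0.26,0.03],"dr": [-3.8,-0.7,0]}
    - {"offset": [0.03,-0.26,0.03],"dr": [-3.8,-0.7,0]}

```text
time_s: 2.6
position: [0.4731, 0.1027, 0.282]
tcp_rot: [[-0.712, -0.039, 0.702], [-0.067, 0.998, -0.013], [-0.699, -0.056, -0.713]]
force: [0.6, 0.5, -0.1]
opening: 0.998
grasp_force: 0.0
```

Run:
```python
from h import *
go((-.12,-.13,.055));go((-.02,-.13,.055))
```

```text
t 2.6 enc now [-0.1609  0.1253  0.282 ] F [ 0.6  0.5 -0.1]
offset [ 0.1291 -0.2395  0.2106] dr [-4.6 -0.6 -0.1]
t 2.6 enc now [-0.1609  0.1253  0.282 ] F [ 0.6  0.5 -0.1]
offset [ 0.0576 -0.2338  0.2803] dr [-4.6 -0.6 -0.1]
```

Run:
```python
from h import *
from rig import bot,viewer
import cv2
s=bot.read_state();print(s["joint_positions"],s["qvel"])
a=viewer.capture("side")["color"]
cv2.imwrite("pics/s2.png",a[:,:,::-1])
```

```text
[-9.66345289e-01  6.19332636e+00  1.29240085e+02 -8.19433029e+01
  5.54936860e-02 -1.25660625e+01] [-0.13707663  0.87798096 -0.79551721 -0.08232267  0.10769024 -0.15441321]
```

View pics/s2.png

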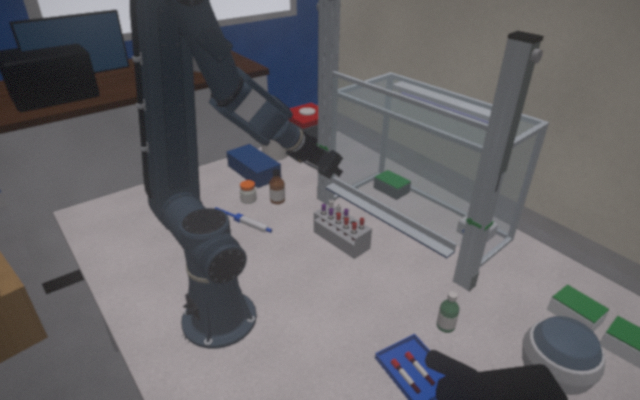

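The tool is at a wrist singularity: j5 is about 0 and j4 is at its limit. In the picture the gripper hangs over the rack, stalled. Leaning forward low down needs the j4≈180° branch, so I'll check a wrist orientation model and plan a flip.

```bash
cat >> h.py <<'E'
def rot(q,C):
    return Ro.from_euler("ZYZYZ",[q[0],q[1]+q[2],q[3],q[4],q[5]],degrees=True).as_matrix()@C if False else Ro.from_euler("ZYZ",[q[0],q[1]+q[2],q[3]],degrees=True).as_matrix()@Ro.from_euler("YZ",[q[4],q[5]],degrees=True).as_matrix()@C
q0=[57.783,30.224,82.088,0,67.689,-10.227]
T0=np.array([[-.92724,.37447,-.001],[.37447,.92724,-.0016],[.0003,-.0019,-1]])
Cc=np.round(rot(q0,np.eye(3)).T@T0)
E
python3 - <<'E'
from h import *
from rig import bot
s=bot.read_state();q=s["joint_positions"]
print(Cc.tolist());print(q.round(2));print((rot(q,Cc)-s["tcp_rot"]).round(3).tolist())
print(np.array(s["tcp_rot"]).round(3).tolist(),s["position"])
E
```

```text
[[-0.0, -1.0, 0.0], [1.0, -0.0, 0.0], [-0.0, 0.0, 1.0]]
[-9.7000e-01  6.2000e+00  1.2923e+02 -8.1940e+01  6.0000e-02 -1.2570e+01]
[[-0.0, -0.0, -0.0], [-0.0, 0.0, -0.0], [0.0, -0.0, -0.0]]
[[-0.712, -0.039, 0.702], [-0.067, 0.998, -0.013], [-0.699, -0.056, -0.712]] [0.47328626 0.10271567 0.28201144]
```

```bash
cat > wp.py <<'E'
from h import *
from rig import bot
def wps(L,c=.25):
    s=bot.read_state();q=np.array(s["joint_positions"]);R=rot(q,Cc);print(q.round(1))
    for w in L:
        r=np.r_[q[:3],w];T=rot(r,Cc)
        print(w,"off",(R.T@(c*(T[:,2]-R[:,2]))).round(3).tolist(),"dr",Ro.from_matrix(R.T@T).as_rotvec(degrees=True).round(1).tolist())
E
python3 - <<'E'
from wp import *
wps([(-80,28,-14),(-40,30,-26),(0,30,-38)])
E
```

```text
[-1.000e+00  6.200e+00  1.292e+02 -8.190e+01  1.000e-01 -1.260e+01]
(-80, 28, -14) off [0.029, -0.113, -0.029] dr [27.1, 6.9, 0.5]
(-40, 30, -26) off [0.102, -0.072, -0.033] dr [23.1, 19.6, 27.8]
(0, 30, -38) off [0.125, 0.01, -0.033] dr [12.5, 28.6, 55.2]
```

Emit:
servo_tool:
  targets:
    - {"offset": [0.007,-0.028,-0.007],"dr": [6.8,1.7,0]}
    - {"offset": [0.014,-0.056,-0.014],"dr": [13.5,3.4,0]}
    - {"offset": [0.029,-0.113,-0.029],"dr": [27,6.9,0]}
    - {"offset": [0.029,-0.113,-0.029],"dr": [27,6.9,0]}
    - {"offset": [0.029,-0.113,-0.029],"dr": [27,6.9,0]}
    - {"offset": [0.102,-0.072,-0.033],"dr": [23,19.6,28]}
    - {"offset": [0.102,-0.072,-0.033],"dr": [23,19.6,28]}
    - {"offset": [0.102,-0.072,-0.033],"dr": [23,19.6,28]}
    - {"offset": [0.102,-0.072,-0.033],"dr": [23,19.6,28]}
    - {"offset": [0.102,-0.072,-0.033],"dr": [23,19.6,28]}
    - {"offset": [0.102,-0.072,-0.033],"dr": [23,19.6,28]}
    - {"offset": [0.125,0.01,-0.033],"dr": [12.5,28.6,55]}
    - {"offset": [0.125,0.01,-0.033],"dr": [12.5,28.6,55]}
    - {"offset": [0.125,0.01,-0.033],"dr": [12.5,28.6,55]}
    - {"offset": [0.125,0.01,-0.033],"dr": [12.5,28.6,55]}
    - {"offset": [0.125,0.01,-0.033],"dr": [12.5,28.6,55]}
    - {"offset": [0.125,0.01,-0.033],"dr": [12.5,28.6,55]}
    - {"offset": [0.125,0.01,-0.033],"dr": [12.5,28.6,55]}

```text
time_s: 4.15
position: [0.3603, 0.1042, 0.2173]
tcp_rot: [[-0.585, 0.771, 0.252], [0.796, 0.606, -0.007], [-0.158, 0.197, -0.968]]
force: [0.2, -0.2, 0.3]
opening: 1.004
grasp_force: 0.0
```

Run:
```python
from wp import *
print(bot.read_state()["position"].round(4))
wps([(45,30,-52),(90,30,-66),(135,30,-80)])
```

```text
[0.3603 0.1042 0.2173]
[ -1.    6.3 125.3  -0.2  33.7 -38. ]
(45, 30, -52) off [0.041, 0.092, -0.021] dr [-19.2, 14.2, 24.6]
(90, 30, -66) off [0.024, 0.172, -0.07] dr [-37.5, 25.8, 50.3]
(135, 30, -80) off [-0.05, 0.207, -0.119] dr [-55.6, 31.5, 78.1]
```

Emit:
servo_tool:
  targets:
    - {"offset": [0.041,0.092,-0.021],"dr": [-19,14,24.6]}
    - {"offset": [0.041,0.092,-0.021],"dr": [-19,14,24.6]}
    - {"offset": [0.041,0.092,-0.021],"dr": [-19,14,24.6]}
    - {"offset": [0.041,0.092,-0.021],"dr": [-19,14,24.6]}
    - {"offset": [0.041,0.092,-0.021],"dr": [-19,14,24.6]}
    - {"offset": [0.024,0.172,-0.07],"dr": [-37.5,26,50]}
    - {"offset": [0.024,0.172,-0.07],"dr": [-37.5,26,50]}
    - {"offset": [0.024,0.172,-0.07],"dr": [-37.5,26,50]}
    - {"offset": [0.024,0.172,-0.07],"dr": [-37.5,26,50]}
    - {"offset": [0.024,0.172,-0.07],"dr": [-37.5,26,50]}
    - {"offset": [0.024,0.172,-0.07],"dr": [-37.5,26,50]}
    - {"offset": [-0.05,0.207,-0.119],"dr": [-55.6,31.5,78]}
    - {"offset": [-0.05,0.207,-0.119],"dr": [-55.6,31.5,78]}
    - {"offset": [-0.05,0.207,-0.119],"dr": [-55.6,31.5,78]}
    - {"offset": [-0.05,0.207,-0.119],"dr": [-55.6,31.5,78]}
    - {"offset": [-0.05,0.207,-0.119],"dr": [-55.6,31.5,78]}
    - {"offset": [-0.05,0.207,-0.119],"dr": [-55.6,31.5,78]}

```text
time_s: 5.57
position: [0.5183, 0.1913, 0.3798]
tcp_rot: [[0.126, 0.445, 0.887], [0.477, -0.811, 0.339], [0.87, 0.38, -0.314]]
force: [-0.4, -0.4, 0.1]
opening: 1.0
grasp_force: 0.0
```

```bash
sed -i 's/def go(p,lean=45,yaw=0)/def go(p,lean=45,yaw=0,f=-1)/; s/y=np.array(\[0,1,0\])/y=np.array([0,f,0])/' h.py
python3 - <<'E'
from wp import *
print(bot.read_state()["position"].round(4),enc(bot.read_state()["position"]))
wps([(180,30,-95)])
E
```

```text
[0.5183 0.1913 0.3798] [-0.1074974   0.20913564  0.37976183]
[ -5.5   8.7 133.6 138.7  39.8 -88.4]
(180, 30, -95) off [-0.064, 0.084, -0.024] dr [-23.2, -10.0, 27.5]
```

Run:
```python
from wp import *
go((-.2,-.13,.26),lean=55)
```

```text
t 5.57 enc now [-0.1075  0.2091  0.3798] F [-0.4 -0.4  0.1]
offset [-0.2769  0.2089 -0.1327] dr [-10.3 -19.3  30.3]
```

Emit:
servo_tool:
  targets:
    - {"offset": [-0.06,0.084,-0.05],"dr": [-10,-19,30]}
    - {"offset": [-0.06,0.084,-0.05],"dr": [-10,-19,30]}
    - {"offset": [-0.06,0.084,-0.05],"dr": [-10,-19,30]}
    - {"offset": [-0.06,0.084,-0.05],"dr": [-10,-19,30]}
    - {"offset": [-0.06,0.084,-0.05],"dr": [-10,-19,30]}
    - {"offset": [-0.277,0.209,-0.133],"dr": [-10,-19,30]}
    - {"offset": [-0.277,0.209,-0.133],"dr": [-10,-19,30]}
    - {"offset": [-0.277,0.209,-0.133],"dr": [-10,-19,30]}
    - {"offset": [-0.277,0.209,-0.133],"dr": [-10,-19,30]}
    - {"offset": [-0.277,0.209,-0.133],"dr": [-10,-19,30]}
    - {"offset": [-0.277,0.209,-0.133],"dr": [-10,-19,30]}
    - {"offset": [-0.277,0.209,-0.133],"dr": [-10,-19,30]}
    - {"offset": [-0.277,0.209,-0.133],"dr": [-10,-19,30]}
    - {"offset": [-0.277,0.209,-0.133],"dr": [-10,-19,30]}
    - {"offset": [-0.277,0.209,-0.133],"dr": [-10,-19,30]}

```text
time_s: 6.82
position: [0.4602, -0.1538, 0.2614]
tcp_rot: [[0.565, 0.106, 0.818], [0.061, -0.994, 0.087], [0.823, 0.001, -0.569]]
force: [-0.6, 0.5, -0.1]
opening: 1.003
grasp_force: 0.0
```

Run:
```python
from wp import *
print(bot.read_state()["joint_positions"].round(1))
go((-.14,-.13,.055),lean=55)
```

```text
[-64.2  17.4 135.3  88.9  50.8 -56.1]
t 6.82 enc now [-0.1984 -0.1289  0.2614] F [-0.6  0.5 -0.1]
offset [-0.1366  0.0016  0.1653] dr [-0.5 -0.4  0.4]
```

Emit:
servo_tool:
  targets:
    - {"offset": [-0.034,0.0,0.041],"dr": [0,0,0]}
    - {"offset": [-0.055,0.001,0.066],"dr": [0,0,0]}
    - {"offset": [-0.075,0.001,0.09],"dr": [0,0,0]}
    - {"offset": [-0.095,0.001,0.115],"dr": [-0.5,-0.4,0.4]}
    - {"offset": [-0.115,0.001,0.139],"dr": [-0.5,-0.4,0.4]}
    - {"offset": [-0.142,0.0016,0.171],"dr": [-0.5,-0.4,0.4]}
    - {"offset": [-0.142,0.0016,0.171],"dr": [-0.5,-0.4,0.4]}
    - {"offset": [-0.142,0.0016,0.171],"dr": [-0.5,-0.4,0.4]}
    - {"offset": [-0.142,0.0016,0.171],"dr": [-0.5,-0.4,0.4]}

```text
time_s: 7.57
position: [0.5208, -0.1501, 0.0505]
tcp_rot: [[0.569, 0.095, 0.817], [0.056, -0.995, 0.077], [0.821, 0.002, -0.571]]
force: [-0.4, 0.4, 0.8]
opening: 0.998
grasp_force: 0.0
```

Run:
```python
from wp import *
import cv2
from rig import viewer
print(bot.read_state()["joint_positions"].round(1))
go((-.02,-.13,.045),lean=55)
cv2.imwrite("pics/s3.png",viewer.capture("side")["color"][:,:,::-1])
```

```text
[ -52.8   58.5  134.5  128.3   62.6 -102.6]
t 7.57 enc now [-0.1377 -0.1309  0.0505] F [-0.4  0.4  0.8]
offset [ 0.0627 -0.0009  0.0997] dr [ 0.1 -0.1  0.1]
```

View pics/s3.png

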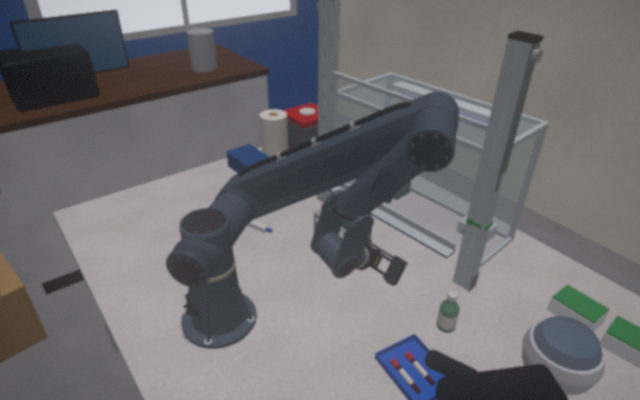

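The picture shows the elbow folded out towards the sash, with the fingers low at about (395,268), short of the lip. I'll fit the arm lengths from the poses so far to check elbow clearance before going on.

```bash
cat > kin.py <<'E'
from wp import *
from scipy.optimize import least_squares
D=[(q0,(.23366,.57899,.22169)),((-.966,6.193,129.24,-81.943,.055,-12.566),(.47329,.10272,.28201)),((-1,6.3,125.3,-.2,33.7,-38),(.3603,.1042,.2173)),((-5.5,8.7,133.6,138.7,39.8,-88.4),(.5183,.1913,.3798)),((-64.2,17.4,135.3,88.9,50.8,-56.1),(.4602,-.1538,.2614)),((-52.8,58.5,134.5,128.3,62.6,-102.6),(.5208,-.1501,.0505))]
def parts(q,p):
    r0,h,a,e,b,c,l=p;Z=Ro.from_euler("z",q[0],degrees=True).as_matrix();s=np.radians
    el=np.array([r0+a*np.sin(s(q[1])),l,h+a*np.cos(s(q[1]))]);t=s(q[1]+q[2])
    w=el+b*np.array([np.sin(t),0,np.cos(t)])+e*np.array([-np.cos(t),0,np.sin(t)])
    return Z@el,Z@w,Z@w+c*rot(q,Cc)[:,2]
P=least_squares(lambda p:np.concatenate([parts(q,p)[2]-x for q,x in D]),[0,.15,.5,0,.4,.25,.1])
def ik(p,lean,q,yaw=0):
    a=np.radians(lean);z=np.array([np.sin(a),0,-np.cos(a)]);y=np.array([0,-1,0])
    T=RE@Ro.from_euler("z",yaw,degrees=True).as_matrix()@np.c_[np.cross(y,z),y,z];X=O+RE@np.array(p)
    f=lambda q:np.r_[parts(q,P.x)[2]-X,.3*(rot(q,Cc)-T).ravel()]
    s=least_squares(f,q,x_scale=50,bounds=([-176,-43,12.5,-82,0,-163],[176,126,139.9,262,151,163]));return s.x,np.abs(s.fun).max()
def show(p,lean,q,yaw=0):
    q,e=ik(p,lean,np.array(q),yaw);el,w,_=parts(q,P.x);print(p,lean,q.round(0),"err",round(e,4),"elbow",enc(el).round(3),"wrist",enc(w).round(3));return q
E
python3 - <<'E'
from kin import *
print(P.x.round(3),np.abs(P.fun).max())
q=D[-1][0]
for L in(45,55):
    k=q
    for p in((-.138,-.13,.05),(-.02,-.13,.045),(-.02,-.13,.12),(-.02,-.13,.21),(-.2,-.13,.21),(-.2,.09,.03),(-.1,.09,.03),(.02,.09,.03)):k=show(p,L,k)
E
```

```text
[ 0.     0.274  0.588 -0.114  0.391  0.306  0.111] 0.00045909153234291455
(-0.138, -0.13, 0.05) 45 [-48.  49. 131. 127.  45. -90.] err 0.0 elbow [-0.285 -0.222  0.657] wrist [-0.354 -0.13   0.266]
(-0.02, -0.13, 0.045) 45 [-35.  48. 116. 125.  34. -71.] err 0.0 elbow [-0.237 -0.129  0.668] wrist [-0.236 -0.13   0.261]
(-0.02, -0.13, 0.12) 45 [-35.  38. 115. 109.  29. -53.] err 0.0 elbow [-0.293 -0.082  0.736] wrist [-0.236 -0.13   0.336]
(-0.02, -0.13, 0.21) 45 [-35.  27. 112.  83.  27. -23.] err 0.0 elbow [-0.365 -0.021  0.797] wrist [-0.236 -0.13   0.426]
(-0.2, -0.13, 0.21) 45 [-58.  20. 133.  87.  39. -50.] err 0.0 elbow [-0.451 -0.061  0.826] wrist [-0.416 -0.13   0.426]
(-0.2, 0.09, 0.03) 45 [-11.  56. 140. 168.  57. -96.] err 0.0508 elbow [-0.141  0.037  0.599] wrist [-0.351  0.098  0.256]
(-0.1, 0.09, 0.03) 45 [-11.  54. 134. 166.  53. -93.] err 0.0 elbow [-0.151  0.043  0.615] wrist [-0.316  0.09   0.246]
(0.02, 0.09, 0.03) 45 [ -6.  50. 116. 164.  32. -85.] err 0.0 elbow [-0.179  0.087  0.653] wrist [-0.196  0.09   0.246]
(-0.138, -0.13, 0.05) 55 [ -53.   59.  135.  128.   
[... 224 characters left out ...]
8.  43. 120. 126.  44. -73.] err 0.0 elbow [-0.273 -0.127  0.702] wrist [-0.27  -0.13   0.295]
(-0.02, -0.13, 0.21) 55 [-38.  31. 118. 111.  37. -54.] err 0.0 elbow [-0.347 -0.058  0.779] wrist [-0.27  -0.13   0.385]
(-0.2, -0.13, 0.21) 55 [-64.  28. 139. 101.  52. -75.] err 0.0 elbow [-0.441 -0.154  0.792] wrist [-0.45  -0.13   0.385]
(-0.2, 0.09, 0.03) 55 [-10.  69. 140. 169.  80. -98.] err 0.0775 elbow [-0.082  0.033  0.484] wrist [-0.362  0.108  0.197]
(-0.1, 0.09, 0.03) 55 [-13.  66. 139. 165.  79. -98.] err 0.0 elbow [-0.097  0.007  0.513] wrist [-0.35   0.09   0.205]
(0.02, 0.09, 0.03) 55 [ -7.  56. 121. 167.  52. -89.] err 0.0 elbow [-0.142  0.07   0.602] wrist [-0.23   0.09   0.205]
```

Emit:
servo_tool:
  targets:
    - {"offset": [0.012,0,0.019],"dr": [0,0,0]}
    - {"offset": [0.025,0,0.038],"dr": [0,0,0]}
    - {"offset": [0.037,0,0.057],"dr": [0,0,0]}
    - {"offset": [0.05,0,0.076],"dr": [0,0,0]}
    - {"offset": [0.062,0,0.096],"dr": [0,0,0]}
    - {"offset": [0.062,0,0.098],"dr": [0,0,0]}
    - {"offset": [0.062,0,0.098],"dr": [0,0,0]}

```text
time_s: 8.2
position: [0.6375, -0.1415, 0.0488]
tcp_rot: [[0.564, 0.094, 0.82], [0.061, -0.995, 0.073], [0.824, 0.009, -0.567]]
force: [-0.6, 0.8, -0.5]
opening: 0.997
grasp_force: 0.0
```

Run:
```python
from kin import *
go((-.022,-.13,.10),lean=55)
go((-.022,-.13,.19),lean=55)
q=bot.read_state()["joint_positions"]
for L in(25,30,35):show((-.19,.09,.03),L,(-11,56,139,168,30,-96))
```

```text
t 8.2 enc now [-0.0206 -0.1335  0.0488] F [-0.6  0.8 -0.5]
offset [ 0.0414 -0.0031 -0.0302] dr [ 0.3 -0.4  0.4]
t 8.2 enc now [-0.0206 -0.1335  0.0488] F [-0.6  0.8 -0.5]
offset [ 0.1156 -0.0023 -0.0813] dr [ 0.3 -0.4  0.4]
(-0.19, 0.09, 0.03) 25 [-11.  43. 135. 162.  23. -88.] err 0.0 elbow [-0.224  0.062  0.702] wrist [-0.319  0.09   0.307]
(-0.19, 0.09, 0.03) 30 [-12.  47. 139. 165.  36. -93.] err 0.0 elbow [-0.195  0.043  0.671] wrist [-0.343  0.09   0.295]
(-0.19, 0.09, 0.03) 35 [-12.  51. 140. 166.  44. -95.] err 0.0113 elbow [-0.176  0.036  0.648] wrist [-0.35   0.091  0.284]
```

Emit:
servo_tool:
  targets:
    - {"offset": [0.004,0,-0.003],"dr": [0,0,0]}
    - {"offset": [0.008,0,-0.006],"dr": [0,0,0]}
    - {"offset": [0.012,0,-0.009],"dr": [0,0,0]}
    - {"offset": [0.016,0,-0.012],"dr": [0,0,0]}
    - {"offset": [0.021,0,-0.015],"dr": [0,0,0]}
    - {"offset": [0.025,0,-0.018],"dr": [0,0,0]}
    - {"offset": [0.029,0,-0.021],"dr": [0,0,0]}
    - {"offset": [0.033,0,-0.024],"dr": [0,0,0]}
    - {"offset": [0.037,0,-0.027],"dr": [0,0,0]}
    - {"offset": [0.041,0,-0.03],"dr": [0,0,0]}

```text
time_s: 9.03
position: [0.6344, -0.1414, 0.0929]
tcp_rot: [[0.572, 0.092, 0.815], [0.053, -0.996, 0.074], [0.818, 0.001, -0.575]]
force: [-1.9, -2.9, -3.6]
opening: 0.998
grasp_force: 2.5
```

Run:
```python
from kin import *
from rig import viewer
import cv2
go((-.022,-.13,.19),lean=55)
cv2.imwrite("pics/s4.png",cv2.resize(viewer.capture("side")["color"][120:300,300:540,::-1],None,fx=3.3,fy=3.3,interpolation=cv2.INTER_CUBIC))
```

```text
t 9.03 enc now [-0.0237 -0.1331  0.0929] F [-1.9 -2.9 -3.6]
offset [ 0.0804 -0.003  -0.0544] dr [ 0.2  0.1 -0.1]
```

View pics/s4.png

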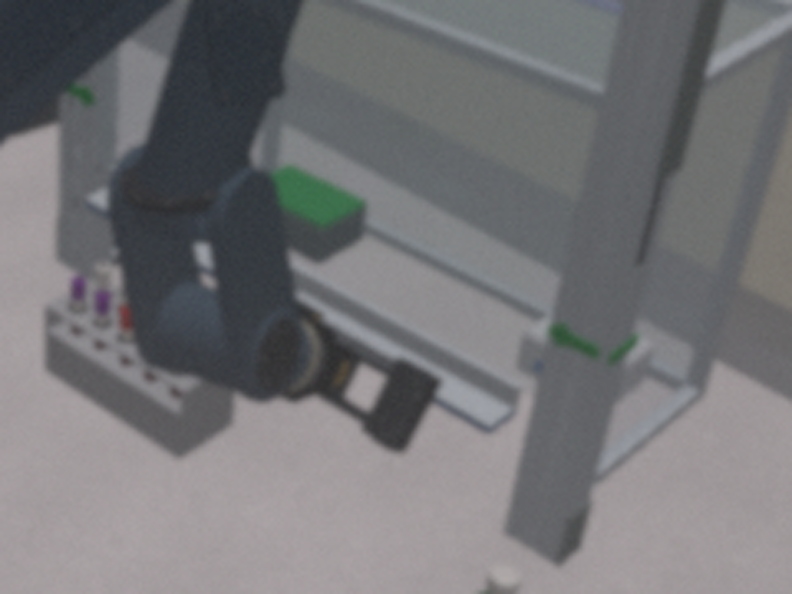

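The lip is moving: its lower right corner is now at about (493,430), and the fingers under it carry Fz −3.6 N.

Run:
```python
from kin import *
x=RE[:,0];off=x@O
print(enc(plane("side",S(493,430),x,off-.044)))
```

```text
[-0.044      -0.26825843  0.12709814]
```

Emit:
servo_tool:
  targets:
    - {"offset": [0.006,0,-0.004],"dr": [0,0,0]}
    - {"offset": [0.012,0,-0.008],"dr": [0,0,0]}
    - {"offset": [0.018,0,-0.012],"dr": [0,0,0]}
    - {"offset": [0.024,0,-0.017],"dr": [0,0,0]}
    - {"offset": [0.03,0,-0.021],"dr": [0,0,0]}
    - {"offset": [0.036,0,-0.025],"dr": [0,0,0]}
    - {"offset": [0.042,0,-0.029],"dr": [0,0,0]}
    - {"offset": [0.048,0,-0.033],"dr": [0,0,0]}
    - {"offset": [0.054,0,-0.037],"dr": [0,0,0]}
    - {"offset": [0.06,0,-0.041],"dr": [0,0,0]}
    - {"offset": [0.064,0,-0.044],"dr": [0,0,0]}
    - {"offset": [0.068,0,-0.047],"dr": [0,0,0]}
    - {"offset": [0.071,0,-0.05],"dr": [0,0,0]}
    - {"offset": [0.073,0,-0.051],"dr": [0,0,0]}
    - {"offset": [0.073,0,-0.051],"dr": [0,0,0]}
    - {"offset": [0.073,0,-0.051],"dr": [0,0,0]}

```text
time_s: 10.42
position: [0.6351, -0.1406, 0.1831]
tcp_rot: [[0.569, 0.093, 0.817], [0.055, -0.996, 0.076], [0.82, 0.002, -0.572]]
force: [-3.7, -1.2, -0.9]
opening: 0.995
grasp_force: 1.4
```

Run:
```python
from kin import *
from rig import viewer
import cv2
go((-.022,-.13,.2),lean=55)
cv2.imwrite("pics/s5.png",cv2.resize(viewer.capture("side")["color"][120:300,300:540,::-1],None,fx=3.3,fy=3.3,interpolation=cv2.INTER_CUBIC))
```

```text
t 10.42 enc now [-0.0229 -0.1325  0.1831] F [-3.7 -1.2 -0.9]
offset [ 0.0144 -0.0024 -0.0089] dr [ 0.2 -0.1  0. ]
```

View pics/s5.png

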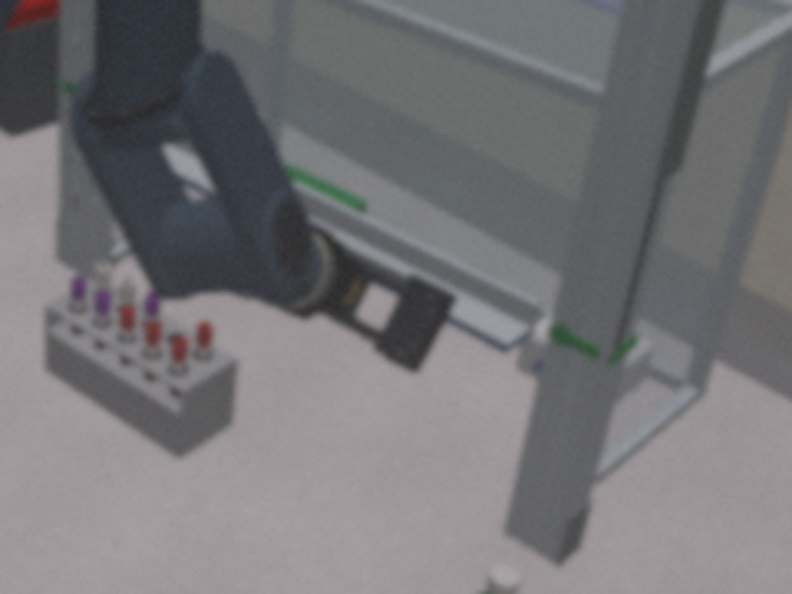

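The lip's lower right front corner is now at about (506,349), slightly below the tape height.

Run:
```python
from kin import *
x=RE[:,0];off=x@O
for p in((506,349),(506,352)):print(enc(plane("side",S(*p),x,off-.044)))
for p in((576,342),(554,329),(599,356)):print(enc(plane("side",S(*p),x,off-.014)))
```

```text
[-0.044      -0.26450655  0.21579206]
[-0.044      -0.265084    0.21286004]
[-0.014      -0.31107124  0.23406087]
[-0.014      -0.28908416  0.23596361]
[-0.014      -0.33370939  0.23172491]
```

Emit:
servo_tool:
  targets:
    - {"offset": [0.004,0,-0.003],"dr": [0,0,0]}
    - {"offset": [0.008,0,-0.0055],"dr": [0,0,0]}
    - {"offset": [0.011,0,-0.0075],"dr": [0,0,0]}
    - {"offset": [0.013,0,-0.009],"dr": [0,0,0]}
    - {"offset": [0.015,0,-0.0105],"dr": [0,0,0]}
    - {"offset": [0.015,0,-0.0105],"dr": [0,0,0]}
    - {"offset": [0.015,0,-0.0105],"dr": [0,0,0]}
    - {"offset": [0.015,0,-0.0105],"dr": [0,0,0]}
    - {"offset": [0.015,0,-0.0105],"dr": [0,0,0]}
    - {"offset": [0.015,0,-0.0105],"dr": [0,0,0]}

```text
time_s: 11.3
position: [0.6353, -0.1408, 0.2009]
tcp_rot: [[0.569, 0.093, 0.817], [0.055, -0.996, 0.076], [0.82, 0.002, -0.572]]
force: [-1.4, 1.3, -0.9]
opening: 0.997
grasp_force: 0.8
```

Run:
```python
from kin import *
from rig import viewer
import cv2
go((-.022,-.13,.17),lean=55)
go((-.2,-.13,.17),lean=55)
cv2.imwrite("pics/s6.png",cv2.resize(viewer.capture("side")["color"][160:280,400:540,::-1],None,fx=5,fy=5,interpolation=cv2.INTER_CUBIC))
```

```text
t 11.3 enc now [-0.0227 -0.1327  0.2009] F [-1.4  1.3 -0.9]
offset [-0.025  -0.0027  0.0183] dr [ 0.2 -0.1  0. ]
t 11.3 enc now [-0.0227 -0.1327  0.2009] F [-1.4  1.3 -0.9]
offset [-0.1268 -0.0023 -0.1277] dr [ 0.2 -0.1  0. ]
```

View pics/s6.png

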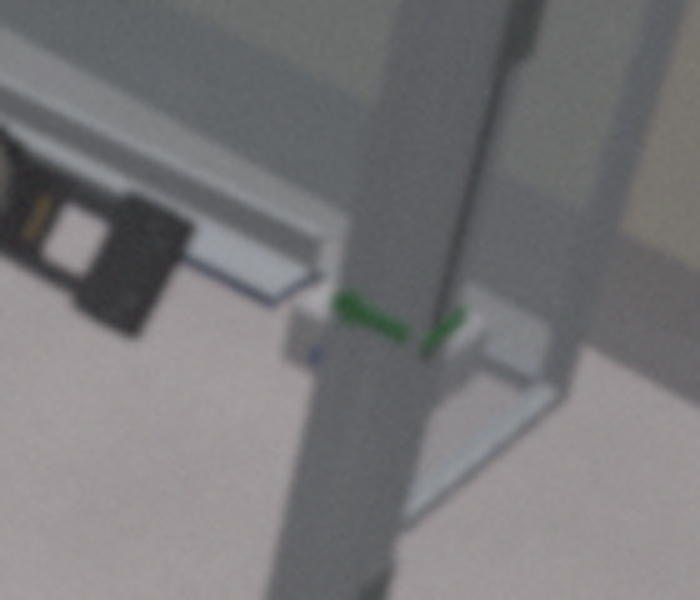

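The lip corner is at (273,303) and the tape centre at about (372,317) in this 5x crop. I'll convert both to heights.

Run:
```python
from kin import *
x=RE[:,0];off=x@O
F=lambda u,v:(400+(u-2)/5,160+(v-2)/5)
print(enc(plane("side",F(273,303),x,off-.044)),enc(plane("side",F(372,317),x,off-.014)))
q=bot.read_state()["joint_positions"]
for p,L in(((-.022,-.13,.17),55),((-.2,-.13,.17),45),((-.24,.09,.2),25),((-.215,.09,.12),30),((-.205,.09,.03),30),((-.19,.09,.03),30)):q=show(p,L,q)
```

```text
[-0.044      -0.26488447  0.23446443] [-0.014      -0.31030993  0.23465318]
(-0.022, -0.13, 0.17) 55 [-38.  36. 119. 118.  40. -64.] err 0.0 elbow [-0.314 -0.09   0.748] wrist [-0.272 -0.13   0.345]
(-0.2, -0.13, 0.17) 45 [-58.  28. 135.  99.  40. -66.] err 0.0 elbow [-0.418 -0.126  0.793] wrist [-0.416 -0.13   0.386]
(-0.24, 0.09, 0.2) 25 [-14.   9. 132.  29.  17.  44.] err 0.0 elbow [-0.515  0.141  0.854] wrist [-0.369  0.09   0.477]
(-0.215, 0.09, 0.12) 30 [-14.  28. 139. 149.  19. -77.] err 0.0 elbow [-0.341  0.081  0.791] wrist [-0.368  0.09   0.385]
(-0.205, 0.09, 0.03) 30 [-12.  48. 140. 165.  37. -94.] err 0.0052 elbow [-0.193  0.04   0.668] wrist [-0.35   0.091  0.296]
(-0.19, 0.09, 0.03) 30 [-12.  47. 139. 165.  36. -93.] err 0.0 elbow [-0.195  0.043  0.671] wrist [-0.343  0.09   0.295]
```

Run:
```python
from kin import *
print([enc(plane("scene",p,[0,0,1],0)).round(3) for p in((285,140),(292,187))])
q=bot.read_state()["joint_positions"]
for p,L in(((-.022,-.13,.17),55),((-.12,-.13,.13),45),((-.21,-.13,.08),30),((-.21,-.13,.05),25),((-.21,-.02,.05),25),((-.21,.09,.05),25),((-.21,.09,.03),25),((-.19,.09,.03),25),((-.1,.09,.03),35),((.01,.09,.03),45)):q=show(p,L,q)
go((-.022,-.13,.17),55);go((-.12,-.13,.15),45)
```

```text
[array([-0.355,  0.538,  0.   ]), array([-0.294,  0.296,  0.   ])]
(-0.022, -0.13, 0.17) 55 [-38.  36. 119. 118.  40. -64.] err 0.0 elbow [-0.314 -0.09   0.748] wrist [-0.272 -0.13   0.345]
(-0.12, -0.13, 0.13) 45 [-45.  35. 127. 112.  36. -67.] err 0.0 elbow [-0.34  -0.125  0.753] wrist [-0.336 -0.13   0.346]
(-0.21, -0.13, 0.08) 30 [-49.  36. 131. 101.  24. -63.] err 0.0 elbow [-0.352 -0.145  0.751] wrist [-0.363 -0.13   0.345]
(-0.21, -0.13, 0.05) 25 [-46.  39. 128.  99.  19. -58.] err 0.0 elbow [-0.325 -0.147  0.734] wrist [-0.339 -0.13   0.327]
(-0.21, -0.02, 0.05) 25 [-31.  40. 135. 136.  21. -82.] err 0.0 elbow [-0.275 -0.068  0.726] wrist [-0.339 -0.02   0.327]
(-0.21, 0.09, 0.05) 25 [-12.  40. 137. 161.  23. -88.] err 0.0 elbow [-0.246  0.061  0.722] wrist [-0.339  0.09   0.327]
(-0.21, 0.09, 0.03) 25 [-12.  44. 138. 164.  27. -92.] err 0.0 elbow [-0.215  0.051  0.693] wrist [-0.339  0.09   0.307]
(-0.19, 0.09, 0.03) 25 [-11.  43. 135. 162.  23. -88.] err 0.0 elbow [-0.224  0.062  0.702] wrist [-0.319  0.09   0.307]
(-0.1, 0.09, 0.03) 35 [ -9.  46. 128. 163.  29. -87.] err 0.0 elbow [-0.203  0.072  0.681] wrist [-0.275  0.09   0.28 ]
(0.01, 0.09, 0.03) 45 [ -6.  50. 118. 165.  33. -85.] err 0.0 elbow [-0.179  0.084  0.652] wrist [-0.206  0.09   0.246]
t 11.35 enc now [-0.0227 -0.1327  0.2009] F [-1.6  0.2 -0.1]
offset [-0.0249 -0.0028  0.0182] dr [ 0.2 -0.1  0. ]
t 11.35 enc now [-0.0227 -0.1327  0.2009] F [-1.6  0.2 -0.1]
offset [-0.0974 -0.0026 -0.0507] dr [  0.2 -10.1  -0. ]
```

Run:
```python
from kin import *
for p,L in(((-.21,-.13,.09),30),((-.21,-.13,.05),25),((-.21,-.02,.05),25)):go(p,L)
```

```text
t 11.35 enc now [-0.0227 -0.1327  0.2009] F [-1.6  0.2 -0.1]
offset [-0.1981 -0.0025 -0.0902] dr [  0.2 -25.1  -0. ]
t 11.35 enc now [-0.0227 -0.1327  0.2009] F [-1.6  0.2 -0.1]
offset [-0.2309 -0.0025 -0.0673] dr [  0.2 -30.1  -0. ]
t 11.35 enc now [-0.0227 -0.1327  0.2009] F [-1.6  0.2 -0.1]
offset [-0.2309 -0.1125 -0.0676] dr [  0.2 -30.1  -0. ]
```

Emit:
servo_tool:
  targets:
    - {"offset": [-0.006,0,0.0045],"dr": [0,0,0]}
    - {"offset": [-0.015,0,0.011],"dr": [0,0,0]}
    - {"offset": [-0.025,-0.001,0.018],"dr": [0,0,0]}
    - {"offset": [-0.035,-0.001,0.018],"dr": [0,-2,0]}
    - {"offset": [-0.05,-0.001,0.0],"dr": [0,-5,0]}
    - {"offset": [-0.097,-0.002,-0.051],"dr": [0,-10,0]}
    - {"offset": [-0.097,-0.002,-0.051],"dr": [0,-10,0]}
    - {"offset": [-0.097,-0.002,-0.051],"dr": [0,-10,0]}
    - {"offset": [-0.097,-0.002,-0.051],"dr": [0,-10,0]}

```text
time_s: 12.1
position: [0.538, -0.149, 0.1508]
tcp_rot: [[0.702, 0.09, 0.706], [0.065, -0.996, 0.063], [0.709, 0.001, -0.705]]
force: [-0.5, -0.5, -1.4]
opening: 1.0
grasp_force: 0.0
```

Run:
```python
from kin import *
for p,L in(((-.21,-.13,.09),30),((-.21,-.13,.05),25),((-.21,-.02,.05),25)):go(p,L)
```

```text
t 12.1 enc now [-0.1204 -0.1315  0.1508] F [-0.5 -0.5 -1.4]
offset [-0.1063 -0.0011 -0.0206] dr [  0.2 -15.1  -0.2]
t 12.1 enc now [-0.1204 -0.1315  0.1508] F [-0.5 -0.5 -1.4]
offset [-0.1347 -0.0012  0.0076] dr [  0.2 -20.1  -0.2]
t 12.1 enc now [-0.1204 -0.1315  0.1508] F [-0.5 -0.5 -1.4]
offset [-0.135  -0.1111  0.0071] dr [  0.2 -20.1  -0.2]
```

Emit:
servo_tool:
  targets:
    - {"offset": [-0.106,-0.001,-0.0206],"dr": [0,-15,0]}
    - {"offset": [-0.106,-0.001,-0.0206],"dr": [0,-15,0]}
    - {"offset": [-0.106,-0.001,-0.0206],"dr": [0,-15,0]}
    - {"offset": [-0.135,-0.001,0.0075],"dr": [0,-20,0]}
    - {"offset": [-0.135,-0.001,0.0075],"dr": [0,-20,0]}
    - {"offset": [-0.135,-0.001,0.0075],"dr": [0,-20,0]}
    - {"offset": [-0.135,-0.03,0.0075],"dr": [0,-20,0]}
    - {"offset": [-0.135,-0.06,0.0075],"dr": [0,-20,0]}
    - {"offset": [-0.135,-0.09,0.0075],"dr": [0,-20,0]}
    - {"offset": [-0.135,-0.12,0.0075],"dr": [0,-20,0]}
    - {"offset": [-0.135,-0.15,0.0075],"dr": [0,-20,0]}
    - {"offset": [-0.135,-0.18,0.0075],"dr": [0,-20,0]}
    - {"offset": [-0.135,-0.21,0.0075],"dr": [0,-20,0]}
    - {"offset": [-0.135,-0.224,0.0075],"dr": [0,-20,0]}
    - {"offset": [-0.135,-0.224,0.0075],"dr": [0,-20,0]}
    - {"offset": [-0.135,-0.224,0.0075],"dr": [0,-20,0]}

```text
time_s: 13.43
position: [0.4291, 0.0675, 0.0511]
tcp_rot: [[0.899, 0.096, 0.427], [0.088, -0.995, 0.039], [0.429, 0.003, -0.903]]
force: [-0.4, -0.2, 0.2]
opening: 0.996
grasp_force: 0.0
```

Run:
```python
from kin import *
from rig import viewer
import cv2
print(bot.read_state()["joint_positions"].round(1))
for p,L in(((-.21,.092,.028),25),((-.17,.092,.028),28),((-.11,.092,.028),35)):go(p,L)
a=viewer.capture("scene")["color"][140:330,270:480,::-1];b=viewer.capture("side")["color"][120:310,300:510,::-1]
cv2.imwrite("pics/s7.png",cv2.resize(np.hstack([a,b]),None,fx=1.9,fy=1.9,interpolation=cv2.INTER_CUBIC))
```

```text
[-10.9  40.2 137.3 162.3  23.  -88.6]
t 13.43 enc now [-0.2081  0.0944  0.0511] F [-0.4 -0.2  0.2]
offset [-0.0116  0.0023  0.02  ] dr [ 0.1 -0.4  0.1]
t 13.43 enc now [-0.2081  0.0944  0.0511] F [-0.4 -0.2  0.2]
offset [0.0245 0.0023 0.0372] dr [0.1 2.6 0.1]
t 13.43 enc now [-0.2081  0.0944  0.0511] F [-0.4 -0.2  0.2]
offset [0.0787 0.0023 0.0629] dr [0.1 9.6 0.1]
```

View pics/s7.png

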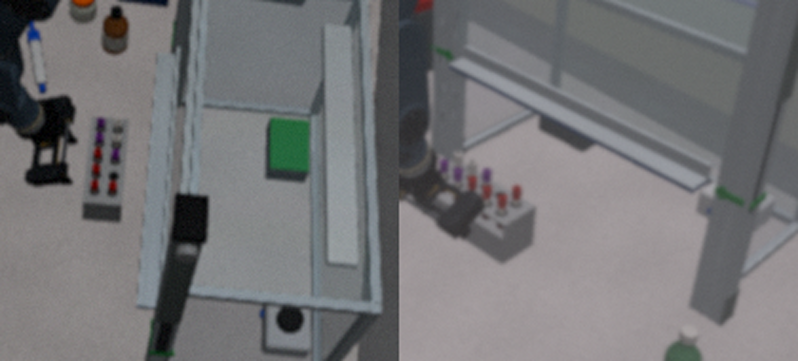

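Emit:
servo_tool:
  targets:
    - {"offset": [-0.006,0.001,0.01],"dr": [0,0,0]}
    - {"offset": [-0.0115,0.002,0.02],"dr": [0,0,0]}
    - {"offset": [-0.0115,0.002,0.02],"dr": [0,0,0]}
    - {"offset": [-0.004,0.002,0.0235],"dr": [0,0.5,0]}
    - {"offset": [0.003,0.002,0.027],"dr": [0,1,0]}
    - {"offset": [0.01,0.002,0.0304],"dr": [0,1.5,0]}
    - {"offset": [0.017,0.002,0.0338],"dr": [0,2,0]}
    - {"offset": [0.0245,0.002,0.0372],"dr": [0,2.6,0]}
    - {"offset": [0.0315,0.002,0.0406],"dr": [0,3.5,0]}
    - {"offset": [0.0385,0.002,0.044],"dr": [0,4.5,0]}
    - {"offset": [0.0455,0.002,0.0473],"dr": [0,5.5,0]}
    - {"offset": [0.0525,0.002,0.0506],"dr": [0,6.5,0]}
    - {"offset": [0.0595,0.002,0.0539],"dr": [0,7.5,0]}
    - {"offset": [0.0665,0.002,0.0572],"dr": [0,8.5,0]}
    - {"offset": [0.0725,0.002,0.06],"dr": [0,9.2,0]}
    - {"offset": [0.0787,0.002,0.0629],"dr": [0,9.6,0]}

```text
time_s: 14.87
position: [0.5239, 0.0739, 0.025]
tcp_rot: [[0.821, 0.093, 0.564], [0.077, -0.996, 0.052], [0.566, 0.001, -0.824]]
force: [-5.0, -0.3, 2.2]
opening: 0.995
grasp_force: 2.5
```

Run:
```python
from kin import *
from rig import viewer
import cv2
print(bot.read_state()["joint_positions"].round(1))
for p,L in(((-.11,.092,.028),35),((-.05,.092,.028),40),((.0,.092,.028),45),):go(p,L)
a=viewer.capture("scene");d["scene"]=a
im=a["color"].astype(int);hsv=cv2.cvtColor(a["color"],cv2.COLOR_RGB2HSV)
m=((im[...,0]>im[...,1]+35)&(im[...,0]>im[...,2]+15)).astype(np.uint8);m[:190]=0;m[265:]=0;m[:,:310]=0;m[:,390:]=0
ys,xs=np.nonzero(m);print(len(xs),xs.mean(),ys.mean(),enc(plane("scene",(xs.mean(),ys.mean()),[0,0,1],.115)))
m0=pickle.load(open("c0.pkl","rb"))["scene"]["color"].astype(int)
m=((m0[...,0]>m0[...,1]+35)&(m0[...,0]>m0[...,2]+15)).astype(np.uint8);m[:190]=0;m[265:]=0;m[:,:310]=0;m[:,390:]=0
ys,xs=np.nonzero(m);print("before",len(xs),enc(plane("scene",(xs.mean(),ys.mean()),[0,0,1],.115)))
```

```text
[ -8.8  47.1 129.7 164.8  31.4 -88.6]
t 14.87 enc now [-0.1131  0.0917  0.025 ] F [-5.  -0.3  2.2]
offset [ 0.0043 -0.0003 -0.0007] dr [ 0.1  0.5 -0.1]
t 14.87 enc now [-0.1131  0.0917  0.025 ] F [-5.  -0.3  2.2]
offset [ 0.0537 -0.0004  0.0333] dr [ 0.1  5.5 -0.1]
t 14.87 enc now [-0.1131  0.0917  0.025 ] F [-5.  -0.3  2.2]
offset [ 0.0949 -0.0006  0.0616] dr [ 0.1 10.5 -0.1]
55 338.25454545454545 230.8909090909091 [-0.08154399  0.05101015  0.115     ]
before 65 [-0.14182464  0.04625659  0.115     ]
```

Emit:
servo_tool:
  targets:
    - {"offset": [0.008,0,0.003],"dr": [0,1,0]}
    - {"offset": [0.0145,0,0.0075],"dr": [0,1.7,0]}
    - {"offset": [0.021,0,0.012],"dr": [0,2.4,0]}
    - {"offset": [0.0275,0,0.0165],"dr": [0,3,0]}
    - {"offset": [0.034,0,0.021],"dr": [0,3.6,0]}
    - {"offset": [0.0405,0,0.025],"dr": [0,4.2,0]}
    - {"offset": [0.047,0,0.029],"dr": [0,4.8,0]}
    - {"offset": [0.0537,0,0.0333],"dr": [0,5.5,0]}
    - {"offset": [0.06,0,0.0375],"dr": [0,6.3,0]}
    - {"offset": [0.0665,0,0.042],"dr": [0,7.1,0]}
    - {"offset": [0.073,0,0.0465],"dr": [0,7.9,0]}
    - {"offset": [0.08,0,0.0515],"dr": [0,8.7,0]}
    - {"offset": [0.0875,0,0.0565],"dr": [0,9.6,0]}
    - {"offset": [0.0949,0,0.0616],"dr": [0,10.5,0]}
    - {"offset": [0.0949,0,0.0616],"dr": [0,10.5,0]}

```text
time_s: 16.17
position: [0.6401, 0.084, 0.029]
tcp_rot: [[0.699, 0.093, 0.709], [0.067, -0.996, 0.065], [0.712, 0.002, -0.702]]
force: [-1.2, 0.0, -1.3]
opening: 1.002
grasp_force: 0.9
```

```bash
cat > m.py <<'E'
from kin import *
from rig import viewer
import cv2
def red():
    a=viewer.capture("scene");im=a["color"].astype(int)
    m=((im[...,0]>im[...,1]+35)&(im[...,0]>im[...,2]+15));m[:190]=0;m[265:]=0;m[:,:310]=0;m[:,400:]=0
    ys,xs=np.nonzero(m);print("red",len(xs),enc(plane("scene",(xs.mean(),ys.mean()),[0,0,1],.115)).round(4),xs.min(),xs.max(),ys.min(),ys.max())
    return a
E
python3 - <<'E'
from m import *
print(bot.read_state()["joint_positions"].round(1))
go((.0,.092,.028),45);go((.018,.092,.028),45)
red()
E
```

```text
[ -6.4  50.3 118.9 165.5  34.9 -86.4]
t 16.17 enc now [0.0035 0.0906 0.029 ] F [-1.2  0.  -1.3]
offset [-0.0032 -0.0013 -0.0018] dr [ 0.2 -0.4 -0. ]
t 16.17 enc now [0.0035 0.0906 0.029 ] F [-1.2  0.  -1.3]
offset [ 0.0095 -0.0014  0.011 ] dr [ 0.2 -0.4 -0. ]
red 8 [0.0713 0.0234 0.115 ] 377 379 240 242
```

Emit:
servo_tool:
  targets:
    - {"offset": [0.003,0,0.003],"dr": [0,0,0]}
    - {"offset": [0.006,0,0.006],"dr": [0,0,0]}
    - {"offset": [0.009,0,0.0095],"dr": [0,0,0]}
    - {"offset": [0.0115,0,0.013],"dr": [0,0,0]}
    - {"offset": [0.0115,0,0.013],"dr": [0,0,0]}
    - {"offset": [0.0115,0,0.013],"dr": [0,0,0]}
    - {"offset": [0.0115,0,0.013],"dr": [0,0,0]}
    - {"offset": [0.0115,0,0.013],"dr": [0,0,0]}

```text
time_s: 16.88
position: [0.6558, 0.0855, 0.0281]
tcp_rot: [[0.701, 0.093, 0.707], [0.067, -0.996, 0.065], [0.71, 0.002, -0.704]]
force: [-0.9, 0.9, 0.7]
opening: 0.997
grasp_force: 0.1
```

Run:
```python
from m import *
go((-.1,.09,.03),38);go((-.2,.09,.04),26)
```

```text
t 16.88 enc now [0.0193 0.0907 0.0281] F [-0.9  0.9  0.7]
offset [-0.0826  0.001  -0.086 ] dr [ 0.2 -7.3 -0.1]
t 16.88 enc now [0.0193 0.0907 0.0281] F [-0.9  0.9  0.7]
offset [-0.1459  0.0014 -0.1641] dr [  0.2 -19.3  -0.1]
```

Now I'll withdraw straight back.

Emit:
servo_tool:
  targets:
    - {"offset": [-0.01,0,-0.01],"dr": [0,0,0]}
    - {"offset": [-0.025,0,-0.025],"dr": [0,-2,0]}
    - {"offset": [-0.045,0,-0.045],"dr": [0,-4,0]}
    - {"offset": [-0.065,0,-0.066],"dr": [0,-6,0]}
    - {"offset": [-0.083,0.001,-0.086],"dr": [0,-7.3,0]}
    - {"offset": [-0.115,0.001,-0.125],"dr": [0,-13,0]}
    - {"offset": [-0.146,0.001,-0.164],"dr": [0,-19,0]}
    - {"offset": [-0.146,0.001,-0.164],"dr": [0,-19,0]}
    - {"offset": [-0.146,0.001,-0.164],"dr": [0,-19,0]}
    - {"offset": [-0.146,0.001,-0.164],"dr": [0,-19,0]}
    - {"offset": [-0.146,0.001,-0.164],"dr": [0,-19,0]}

```text
time_s: 17.8
position: [0.4391, 0.0639, 0.0399]
tcp_rot: [[0.892, 0.092, 0.442], [0.084, -0.996, 0.039], [0.444, 0.002, -0.896]]
force: [-0.5, 0.3, -0.6]
opening: 0.999
grasp_force: 0.0
```

Run:
```python
from m import *
go((-.2,.09,.04),26)
a=red()
d["side"]=viewer.capture("side")
im=d["side"]["color"].astype(int)
# red & purple caps in side view, at cap height, plus sash lip blue underside edge
for nm,m in(("red",(im[...,0]>im[...,1]+35)&(im[...,0]>im[...,2]+15)),("purple",(im[...,2]>im[...,1]+20)&(im[...,0]>im[...,1]+8))):
    m=m.copy();m[:150]=0;m[300:]=0;m[:,:320]=0;m[:,470:]=0
    n,_,st,ce=cv2.connectedComponentsWithStats(m.astype(np.uint8))
    for i in range(1,n):
        if st[i,4]>3:print(nm,st[i,4],ce[i].round(1),enc(plane("side",ce[i],[0,0,1],.115)).round(3))
# lip: blue-ish edge near right end
x=RE[:,0];off=x@O
for u in(445,450,453):
    c=im[205:235,u];print(u,[tuple(v) for v in c[::1]][5:22:1] if u==450 else "", (205+np.argmax(c[:,2]-c[:,0])))
    v=205+np.argmax(c[:,2]-c[:,0]);print(enc(plane("side",(u,v),x,off-.044)).round(4))
```

```text
t 17.8 enc now [-0.1985  0.0899  0.0399] F [-0.5  0.3 -0.6]
offset [-0.0013 -0.0001 -0.0008] dr [ 0.2 -0.4 -0.1]
red 13 [0.0848 0.0186 0.115 ] 380 383 241 244
red 15 [378.3 193.5] [0.049 0.091 0.115]
red 13 [385.8 197.8] [0.048 0.054 0.115]
red 16 [400.2 198. ] [0.085 0.02  0.115]
red 14 [393.7 201.7] [0.049 0.02  0.115]
purple 19 [363.4 185.7] [0.049 0.163 0.115]
purple 20 [370.4 189.5] [0.048 0.128 0.115]
purple 28 [384.8 189.8] [0.086 0.091 0.115]
445  208
[-0.044  -0.2293  0.2584]
450 [(np.int64(151), np.int64(154), np.int64(160)), (np.int64(152), np.int64(155), np.int64(162)), (np.int64(151), np.int64(154), np.int64(161)), (np.int64(151), np.int64(155), np.int64(163)), (np.int64(149), np.int64(153), np.int64(159)), (np.int64(148), np.int64(149), np.int64(156)), (np.int64(134), np.int64(138), np.int64(145)), (np.int64(109), np.int64(112), np.int64(121)), (np.int64(89), np.int64(92), np.int64(100)), (np.int64(104), np.int64(103), np.int64(111)), (np.int64(132), np.int64(127), np.int64(132)), (np.int64(148), np.int64(143), np.int64(146)), (np.int64(154), np.int64(148), np.int64(150)), (np.int64(152), np.int64(147), np.int64(148)), (np.int64(156), np.int64(150), np.int64(151)), (np.int64(154), np.int64(147), np.int64(150)), (np.int64(154), np.int64(146), np.int64(148))] 213
[-0.044  -0.2477  0.2505]
453  219
[-0.044  -0.2605  0.2363]
```

```bash
python3 -c "
from rig import ticket;print(ticket.hand_in())"
```

```text
the job is handed in; nothing more can be done
None
```

The job is handed in at about 18 s of the 64 s allowed, though no verdict came back: the sash lip is within about 3 mm of the green marks, the rack's front panel is about 27 mm behind the sash plane and square to it, the arm is clear, and I did not re-measure the bystanders.

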